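# Close up two plaster casting moulds ready for pouring

## Robot

A 6-joint arm with a two-finger parallel gripper is mounted at the origin on a cart in front of the work surface, level with it; the furniture and walls round the work are solid. World frame = base frame: x ahead of the robot, y to its left, z up, the work surface at z = 0. Lengths are in m, angles in rad, forces in N, time in s.
With the tool pointing down it reaches from about 0.275 to 0.875 m from the base axis. Payload 12.5 kg.
Tool frame: the origin (TCP) lies on the centre line of the jaws, within the pads' length; the fingertips stand r.finger_overhang ahead of it and the grasp point (between the pads) lies 3 mm ahead of it (r.finger_overhang is the distance from the TCP to the fingertips, in m); z points along the fingers, y is the line along which they close (so a half turn about z gives the same grasp; the last joint's range is limited). The gripper opens to 85 mm and grips with 20 to 120 N. Pads are 22 mm wide; open, the fingers measure 114 mm over their backs; the gripper's body (76 mm by 85 mm) begins 54 mm behind the grasp point. The pads swing forward as they close: fully open they stand 13 mm farther back than shut.
Start: joints at [-1.359, 0.351, 1.652, -0, 1.139, -0.085], TCP at [0.161, -0.526, 0.253] pointing down, gripper open.
Joint ranges: [-2.75, 2.75], [-0.79, 2.1], [0.01, 2.65], [-1.57, 4.71], [0.07, 3.14], [-2.87, 2.87]. Speed limits (rad/s): [2.22, 2.22, 2.79, 3.14, 3.14, 3.14].

## Interface

Orientations are given as a unit quaternion [x, y, z, w].
In Python, from cell import r, optics gives the robot as it stands. The module is installed in compiled form; this text tells all that it offers. Calls block until the motion is done:
- r.move_to(position, orientation): joint-space move of the TCP to a pose.
- r.move_linear(position, rot=None, vel=0.15): straight line of the TCP; rot=None keeps the orientation; vel is the mean speed in m/s.
- r.set_joints(angles): joint-space move.
- r.set_gripper(opening, squeeze=None): opening from 0.0 (shut) to 1.0 (fully open); squeeze is the grip in N (None keeps the last); returns when the fingers have stopped.
- r.sleep(seconds).
- r.inverse_kinematics(position, orientation): joint angles nearest the present ones, or None.
- optics.get_image(name): name is "scene" or "side" or "wrist"; returns a dict with "pixels" (400x640x3 uint8, red, green, blue), "depth" (400x640 float32, m along the optical axis (not along the pixel's ray), 0 where there is no reading), "fx", "fy", "cx", "cy" (pixels), "camera_from_world" (4x4, takes a point from world to camera coordinates); the wrist camera has in their place "mount" (4x4, takes a point from camera to tool coordinates, whose origin is the TCP and whose axes are the flange's). Camera axes: x right, y down, z forward; pixel columns grow to the right and rows downward; lengths in m; the calibration is good to about 2 mm. A picture is of the moment at which its call begins: read the wrist's pose just before it.
A pose or a line that the arm cannot do raises r.PlanningError and nothing moves.
- r.hand_in(): hands the job in; it is judged then, once.
Readings, each from a call of its own:
- r.current_t(): time.
- r.current_q(): joint angles.
- r.current_qvel(): joint speeds.
- r.current_effort(): joint torques, N m.
- r.current_tool_pos(): TCP position.
- r.current_ee_rot(): TCP orientation.
- r.current_contact_force(): force on the tool from outside, world axes, zero at the start.
- r.current_torque(): the same for the moment, N m.
- r.current_opening(): opening from 0.0 (shut) to 1.0 (fully open).
- r.current_finger_force(): force on a finger pad.
Only numpy, scipy, OpenCV 4.12 (cv2) and the standard library are available. Lean on these libraries where they do the work, as an engineer would, in place of code of your own. Each camera call takes 0.05 s, during which the arm holds its last target. There are 200 camera calls.

## Task

The two plaster casting moulds have dried in pieces on the ware board; close them up for pouring, every piece fully seated on its keys. On the square base stand the flat back slab at the flat side of the D-shaped boss and the front block with its hollow round the boss's round side, then lay the square collar over both so that its D-shaped hole continues theirs; on the round base set the ring body and, on its lip, the round collar. Plaster chips, so lower each piece gently without dropping or tipping any, and leave the mug, the jar and the wooden rib where they are.

Things in the scene. Friction and masses are not known exactly. Their poses are not given: they have to be found in the camera images.
- square_base: fixed: plaster block 96 (x) x 86 mm on a square plywood bat 116 x 12 mm; origin: centre of the bat's underside, on the bench. Flat top at z = 34 mm carries a D-shaped boss 10 mm high (flat side at x = +6.5 facing +x, round side to -x, radius 15.5 about x = 7) and four tapered keys 8 mm high, foot 12 wide: x = 21, y = +-16 for the slab, x = -22, y = +-18 for the block. Yaw within 0.35 rad
- round_base: fixed: plaster disc 92 mm across on a round plywood bat 116 mm across, 12 mm thick; origin: centre of the bat's underside, on the bench. Flat top at z = 34 mm carries a central tapered round boss 12 mm high, 37 mm across at the foot, 26 at its top
- back_slab: loose plain slab standing upright, 24 (x) x 58 (y) x 70 mm tall plus one 7 mm key mid-top; origin: centre of underside; two 14 mm square sockets below, 9.5 deep, at y = +-16; either way round is right. Grip across the 58. Goes to square_base x = 21, y = 0, z = 34 mm. All loose pieces weigh 0.1 to 0.4 kg, start upright on a fixed ware board 18 mm thick, yaw within 0.6 rad
- front_block: loose upright block 40 (x) x 58 (y) x 70 mm tall, U-shaped from above: half-round hollow, radius 18, down its whole +x face; two 7 mm keys on top at x = -9, y = +-18, 14 mm square sockets 9.5 deep below them; origin: centre of underside's outline. Grip across the 58. Goes to square_base x = -13, y = 0, z = 34 mm at the base's yaw, 2 mm from the slab, tops level
- square_collar: loose low pouring collar 68 (x) x 62 (y) x 32 mm tall with a D-shaped funnel (flat to +x; 34 mm wide below, 47 on top); origin: centre of underside; 15 mm square sockets 9 deep below at x = -22, y = +-18 and x = 21, y = 0 take the keys of block and slab, one way round only. Grip across the 62. Goes to square_base x = 0, y = 0, z = 104 mm at the base's yaw
- ring_body: loose upright round tube, 60 mm outside, bore 42 mm right through, 56 mm tall plus a lip 6 mm high, 52 to 49 mm across, on top; origin: centre of underside. The bore goes over the boss of round_base: place on its axis at z = 34 mm; any yaw
- round_collar: loose low round pouring collar, 66 mm outside, 32 mm tall, round funnel (42 mm below, 53 on top); recess 57 mm across, 8 deep in its underside fits over the ring body's lip; origin: centre of underside. Place on round_base's axis at z = 90 mm; any yaw
- rib_wood: bystander: curved flat wooden potter's rib 96 x 44 x 8 mm lying on the ware board; origin: centre of its underside
- mug_white: bystander: white mug 107 mm tall behind the bases; origin: at its underside
- jar_2: bystander: glass jar with a yellow lid, 69 mm across, 110 mm tall, behind the ware board; origin: centre of its underside

How it is judged:
At the end, for the whole second after the job is handed in: Back slab, front block and square collar are seated on the square base in their assembled places (5 mm sideways, 3 mm in height, 0.12 rad in yaw), ring body and round collar on the round base (5 mm off its axis, 3 mm in height), all upright within 0.06 rad, released and at rest (x of back_slab in the frame of square_base between 0.016 and 0.026 m and y of back_slab in the frame of square_base between -0.005 and 0.005 m and z of back_slab in the frame of square_base between 0.031 and 0.037 m and angle between the x axis of each of back_slab, front_block, square_collar and the x axis of square_base, either way round below 0.12 rad and angle between each of back_slab, front_block, square_collar, ring_body, round_collar's own z axis and vertical below 0.06 rad and linear speed of each of back_slab, front_block, square_collar, ring_body, round_collar below 0.02 m/s and x of front_block in the frame of square_base between -0.018 and -0.008 m and y of front_block in the frame of square_base between -0.005 and 0.005 m and z of front_block in the frame of square_base between 0.031 and 0.037 m and x of square_collar in the frame of square_base between -0.005 and 0.005 m and y of square_collar in the frame of square_base between -0.005 and 0.005 m and z of square_collar in the frame of square_base between 0.101 and 0.107 m and horizontal distance between each of ring_body, round_collar and round_base below 0.005 m and z of ring_body in the frame of round_base between 0.031 and 0.037 m and z of round_collar in the frame of round_base between 0.087 and 0.093 m); the robot touches nothing.
It fails at once if a mould piece is let fall (more than about 13 mm) or flung ((linear speed of back_slab above 0.5 m/s and contact force between the fingers and back_slab below 0.05 N) or (linear speed of front_block above 0.5 m/s and contact force between the fingers and front_block below 0.05 N) or (linear speed of square_collar above 0.5 m/s and contact force between the fingers and square_collar below 0.05 N) or (linear speed of ring_body above 0.5 m/s and contact force between the fingers and ring_body below 0.05 N) or (linear speed of round_collar above 0.5 m/s and contact force between the fingers and round_collar below 0.05 N)).
It fails at once if a mould piece is tipped over (angle between any of back_slab, front_block, square_collar, ring_body, round_collar's own z axis and vertical above 0.6 rad).
It fails at once if the mug, the jar or the wooden rib is moved more than 30 mm (distance of any of mug_white, jar_2, rib_wood from where it was at the start of the episode above 0.03 m).
It also fails if it takes over 128 s, if anything falls off the work surface, if the arm or the gripper's body presses on something with over 40 N, if the wrist force passes 120 N, or if a joint passes its speed limit or range.

## Working session

There is one attempt and no reset: what is moved stays moved. The work goes in short steps, each a Python script; the robot and the scene stay as the last script left them, time stands still between calls to the robot, and variables do not carry over. Pictures are saved under pics/ and viewed, at most 14 in all, crops included, and the job is handed in when it is done.

```bash
mkdir -p pics; ls; python3 - <<'E'
from cell import r, optics
import numpy as np, cv2
for n in ["scene","side"]:
    d=optics.get_image(n); cv2.imwrite(f"pics/{n}0.png",d["pixels"][:,:,::-1]); np.savez(f"{n}0.npz",**d)
    print(n,d["fx"],d["cx"],d["cy"],np.round(np.linalg.inv(d["camera_from_world"]),3).tolist(),(d["depth"]>0).mean())
print(r.finger_overhang,r.current_tool_pos(),r.current_ee_rot(),r.current_t(),r.current_opening())
E
```

```text
pics
scene 423.69554236904827 326.1951803098568 203.1467109376161 [[-0.613, -0.379, 0.693, -0.326], [-0.79, 0.287, -0.542, 0.708], [0.007, -0.88, -0.475, 0.661], [0.0, 0.0, 0.0, 1.0]] 0.92350390625
side 403.596393009679 318.1219984865508 195.3599322994646 [[-0.84, -0.295, 0.456, 0.088], [-0.542, 0.422, -0.727, 0.808], [0.022, -0.858, -0.514, 0.624], [0.0, 0.0, 0.0, 1.0]] 0.93855859375
0.022 [ 0.16082874 -0.52568544  0.25282328] [ 9.89009800e-01  1.47849152e-01 -2.57519461e-05 -4.92490332e-04] 0.1 1.0027169927689883
```

View pics/scene0.png

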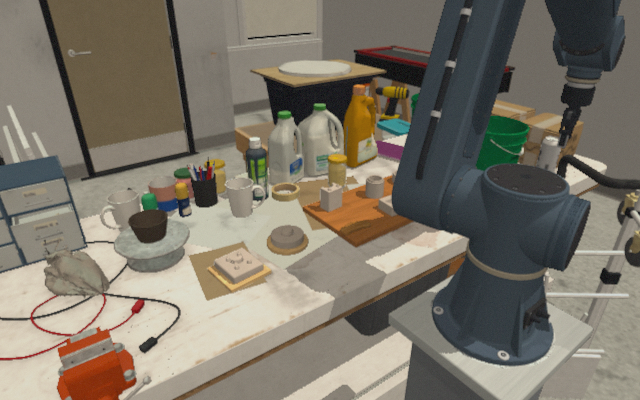

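View pics/side0.png

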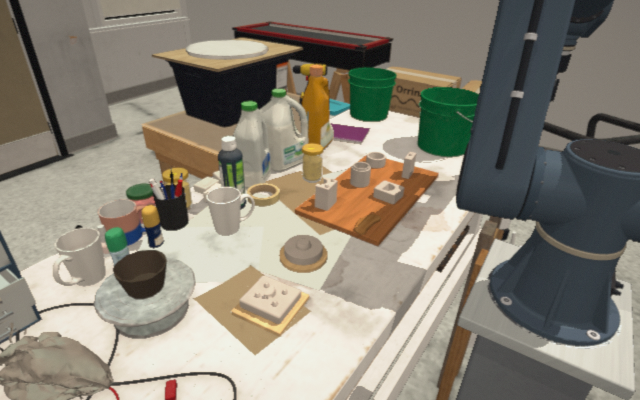

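The side view shows the square base near (272,297) and the round base near (303,250). On the board are the front block (326,193), ring (360,175), round collar (376,160), square collar (388,192), slab (409,165) and rib (370,222). Next come rough positions from depth, then overhead wrist views.

```bash
python3 - <<'E'
from cell import r, optics
import numpy as np
d=np.load("side0.npz"); T=np.linalg.inv(d["camera_from_world"])
for n,(u,v) in dict(sq=(272,297),rb=(303,243),fb=(326,182),ring=(360,165),rc=(376,155),sc=(388,185),slab=(409,156),rib=(370,222),mug=(226,195),jar=(313,150),bd1=(300,207),bd2=(378,238),bd3=(437,170),bd4=(360,150)).items():
    z=d["depth"][v,u]; p=T@[(u-d["cx"])/d["fx"]*z,(v-d["cy"])/d["fy"]*z,z,1]; print(n,np.round(p[:3],3))
w=optics.get_image("wrist"); print(w["fx"],w["cx"],w["cy"],np.round(w["mount"],3).tolist())
E
```

```text
sq [0.473 0.357 0.033]
rb [0.512 0.192 0.046]
fb [ 0.593 -0.037  0.078]
ring [ 0.573 -0.205  0.068]
rc [ 0.589 -0.355  0.04 ]
sc [ 0.466 -0.183  0.042]
slab [ 0.461 -0.315  0.087]
rib [ 0.434 -0.002  0.026]
mug [0.767 0.176 0.08 ]
jar [ 0.704 -0.138  0.108]
bd1 [0.634 0.03  0.016]
bd2 [0.39  0.04  0.018]
bd3 [ 0.4   -0.45  -0.001]
bd4 [ 0.693 -0.444 -0.002]
358.28157183263966 317.61746519305046 196.32326970794497 [[-0.001, -0.966, -0.259, 0.065], [1.0, -0.001, 0.001, -0.001], [-0.001, -0.259, 0.966, -0.12], [0.0, 0.0, 0.0, 1.0]]
```

```bash
cat > h.py <<'E'
from cell import r, optics
import numpy as np, cv2
from scipy.spatial.transform import Rotation as R
def q(a): return [float(np.cos(a/2)),float(np.sin(a/2)),0.,0.]   # tool down, tool x at angle a, tool y at a-90deg
def shot(name):
    p=np.array(r.current_tool_pos()); o=np.array(r.current_ee_rot()); d=optics.get_image("wrist")
    T=np.eye(4); T[:3,:3]=R.from_quat(o).as_matrix(); T[:3,3]=p
    d["wfc"]=T@d["mount"]; np.savez(name+".npz",**d); cv2.imwrite(f"pics/{name}.png",d["pixels"][:,:,::-1]); return d
def cloud(d):
    v,u=np.indices(d["depth"].shape); z=d["depth"]
    P=np.stack([(u-d["cx"])/d["fx"]*z,(v-d["cy"])/d["fy"]*z,z],-1)@d["wfc"][:3,:3].T+d["wfc"][:3,3]
    P[z<=0]=np.nan; return P
E
python3 - <<'E'
from h import *
for i,(x,y,a) in enumerate([(.5,-.32,0),(.5,-.08,0),(.48,.17,0),(.46,.36,0)]):
    try:
        r.move_to([x,y,.33],q(a)); shot(f"w{i}"); print(i,r.current_t(),np.round(r.current_q(),2))
    except r.PlanningError as e: print(i,e)
E
```

```text
0 1.7 [-0.65  0.37  1.44 -0.    1.34  0.92]
1 2.7 [-0.25  0.2   1.66 -0.    1.28  1.32]
2 3.7333 [ 0.25  0.2   1.65 -0.    1.28  1.82]
3 4.5667 [ 0.58  0.35  1.46 -0.    1.33  2.15]
```

```bash
python3 - <<'E'
import cv2,numpy as np
I=[cv2.imread(f"pics/w{i}.png") for i in range(4)]
m=np.vstack([np.hstack(I[:2]),np.hstack(I[2:])]); cv2.imwrite("pics/m.png",cv2.resize(m,(800,500),interpolation=cv2.INTER_AREA))
E
```

```text
(no output)
```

View pics/m.png

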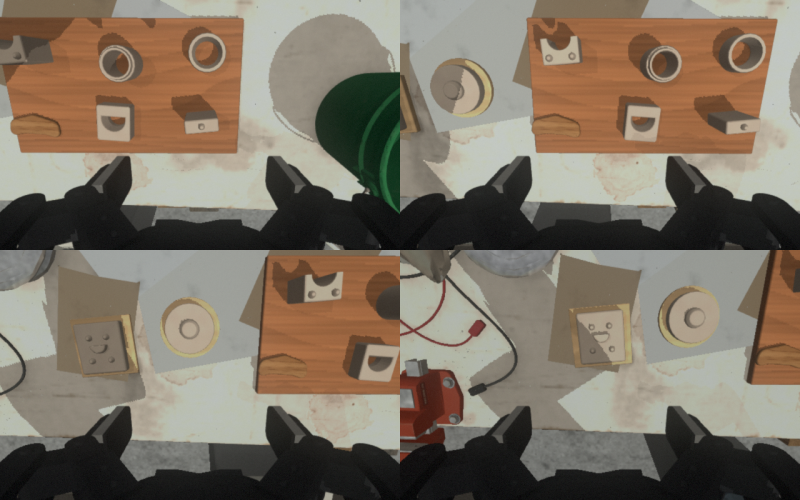

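Wrist views show all five pieces clearly: the block's hollow is at its far (+x) side, the square collar is at (117,122) and the slab at (200,122) in the first panel. The bases are at (103,345) and (190,327) in the third panel. Next I fit the top faces in the point clouds per view.

```bash
cat > fit.py <<'E'
from h import *
def band(C,c,rad,z0,z1):
    P=C[np.isfinite(C[...,0])]; m=(np.hypot(P[:,0]-c[0],P[:,1]-c[1])<rad)&(P[:,2]>z0)&(P[:,2]<z1); return P[m]
def rect(P,trim=1):
    b=np.round((P[:,:2])*2000).astype(np.int32); o=b.min(0)-10; im=np.zeros((b.max(0)-o+20)[::-1],np.uint8)
    im[b[:,1]-o[1],b[:,0]-o[0]]=255; im=cv2.morphologyEx(im,cv2.MORPH_CLOSE,np.ones((7,7)))
    im=cv2.morphologyEx(im,cv2.MORPH_OPEN,np.ones((5,5)))
    k=max(cv2.findContours(im,cv2.RETR_EXTERNAL,cv2.CHAIN_APPROX_NONE)[0],key=cv2.contourArea)
    (c,s,a)=cv2.minAreaRect(k); (cc,rr)=cv2.minEnclosingCircle(k)
    return (np.array(c)+o)/2000,np.array(s)/2,a,(np.array(cc)+o)/2000,rr/2
if __name__=="__main__":
    obj=dict(slab=((.461,-.315),.05,.08,.1),fb=((.6,-.037),.05,.08,.1),sc=((.466,-.183),.055,.042,.06),ring=((.58,-.205),.05,.066,.09),rc=((.59,-.355),.055,.042,.06),sq=((.473,.357),.08,.028,.05),rb=((.512,.192),.07,.028,.06),rib=((.434,-.002),.07,.023,.035),board=((.5,-.15),.3,.01,.022),bsq=((.473,.357),.1,.006,.018))
    for n,(c,rad,z0,z1) in obj.items():
        for i in range(4):
            d=dict(np.load(f"w{i}.npz")); P=band(cloud(d),c,rad,z0,z1)
            if len(P)<300: continue
            C,s,a,cc,rr=rect(P); print(n,i,len(P),"z",np.round(np.percentile(P[:,2],[10,50,90,99]),4),"rect",np.round(C,4),np.round(s,1),round(a,1),"circ",np.round(cc,4),round(rr,1))
E
python3 fit.py
```

```text
slab 0 1231 z [0.0861 0.0877 0.0891 0.0947] rect [ 0.4607 -0.3248] [24.1 57.7] 5.7 circ [ 0.4612 -0.3249] 30.0
slab 1 1326 z [0.085  0.088  0.0895 0.0951] rect [ 0.4605 -0.3238] [24.2 58.1] 5.6 circ [ 0.4595 -0.324 ] 30.3
fb 0 1505 z [0.084  0.0871 0.0888 0.0941] rect [ 0.5828 -0.0299] [39.9 43. ] 4.4 circ [ 0.5825 -0.0295] 28.7
fb 1 1945 z [0.0863 0.0877 0.0904 0.095 ] rect [ 0.582  -0.0215] [40.1 57.7] 4.6 circ [ 0.5825 -0.0213] 34.0
fb 2 2101 z [0.0862 0.088  0.0905 0.0952] rect [ 0.5818 -0.0205] [40.2 58.4] 4.8 circ [ 0.5822 -0.02  ] 34.4
sc 0 2404 z [0.0467 0.0493 0.0504 0.0513] rect [ 0.4551 -0.1624] [61.8 68. ] 85.6 circ [ 0.4552 -0.1622] 43.8
sc 1 2313 z [0.0477 0.0498 0.0508 0.0517] rect [ 0.4548 -0.1614] [61.9 68.4] 85.7 circ [ 0.4545 -0.1619] 44.3
sc 2 2534 z [0.0466 0.05   0.0512 0.052 ] rect [ 0.4547 -0.1614] [63.2 68.2] 86.3 circ [ 0.455  -0.1608] 43.5
ring 0 1549 z [0.071  0.0749 0.0798 0.0809] rect [ 0.564  -0.1897] [59.3 54. ] 41.2 circ [ 0.5622 -0.1876] 30.0
ring 1 1394 z [0.0719 0.0755 0.0802 0.0812] rect [ 0.5641 -0.1884] [59.7 54.1] 51.7 circ [ 0.5621 -0.1871] 30
[... 1261 characters left out ...]
7 circ [ 0.5122 -0.1765] 257.4
board 1 66312 z [0.0168 0.0179 0.019  0.02  ] rect [ 0.5118 -0.1756] [449.  260.2] 89.6 circ [ 0.5124 -0.1751] 257.3
board 2 38435 z [0.0169 0.0181 0.0192 0.0203] rect [ 0.5125 -0.0965] [293. 259.] 90.0 circ [ 0.512  -0.0972] 194.3
board 3 11376 z [0.0162 0.0181 0.0193 0.0204] rect [0.5305 0.0089] [ 84.2 199.4] 89.1 circ [0.5308 0.0302] 101.6
bsq 1 1431 z [0.0083 0.0111 0.0126 0.0171] rect [0.4798 0.2975] [ 34.  118.9] 77.8 circ [0.483  0.3125] 59.4
bsq 2 2733 z [0.0102 0.0115 0.0126 0.0165] rect [0.4802 0.3535] [116.2 116.3] 5.0 circ [0.4802 0.3537] 80.9
bsq 3 3007 z [0.0106 0.0117 0.0128 0.0138] rect [0.4801 0.3539] [116.1 116. ] 5.1 circ [0.48   0.3539] 80.6
```

Fits agree to about 1 mm. I'll take views at opposite yaw to cancel the mount bias, and check which way the base and collar face.

```bash
python3 - <<'E'
from h import *
import fit
for n,(x,y,a) in dict(p0=(.55,.27,0),p1=(.45,.27,np.pi),p2=(.45,-.17,np.pi),p3=(.55,-.17,0)).items():
    try:
        r.move_to([x,y,.3],q(a)); r.sleep(.2); shot(n); print(n,r.current_t(),np.round(r.current_q(),2))
    except r.PlanningError as e: print(n,e)
obj=dict(sq=((.48,.354),.08,.031,.05),bsq=((.48,.354),.085,.006,.018),rb=((.516,.186),.07,.03,.06),slab=((.461,-.324),.05,.084,.1),fb=((.582,-.02),.05,.084,.1),sc=((.455,-.162),.055,.045,.06),ring=((.562,-.187),.05,.068,.09),rc=((.58,-.334),.055,.045,.06))
for n,(c,rad,z0,z1) in obj.items():
    for i in ["p0","p1","p2","p3"]:
        try: d=dict(np.load(f"{i}.npz"))
        except FileNotFoundError: continue
        P=fit.band(cloud(d),c,rad,z0,z1)
        if len(P)<300: continue
        C,s,a,cc,rr=fit.rect(P); print(n,i,len(P),"z",np.round(np.percentile(P[:,2],[50,99]),4),"rect",np.round(C,4),np.round(s,1),round(a,1),"circ",np.round(cc,4),round(rr,1))
# keys/boss
for i in ["p0","p1"]:
    P=fit.band(cloud(dict(np.load(f"{i}.npz"))),(.48,.354),.06,.0385,.05)
    b=np.round((P[:,:2]-[.40,.27])*1000).astype(int); im=np.zeros((170,170),np.uint8); im[b[:,0],b[:,1]]=255
    im=cv2.morphologyEx(im,cv2.MORPH_CLOSE,np.ones((3,3))); N,_,st,ce=cv2.connectedComponentsWithStats(im)
    a=np.radians(5)
    for s,k in zip(st[1:],ce[1:]):
        if s[4]>15:
            v=np.array([k[1],k[0]])/1000+[.40,.27]-[.48,.3537]; print(i,s[4],np.round([v@[np.cos(a),np.sin(a)],v@[-np.sin(a),np.cos(a)]],4))
A=cv2.imread("pics/p0.png"); B=cv2.imread("pics/p3.png")
cv2.imwrite("pics/m2.png",cv2.resize(np.vstack([A,B]),(480,600)))
E
```

```text
p0 5.4 [0.38 0.42 1.42 0.   1.29 1.95]
p1 8.2417 [ 0.45  0.26  1.66  0.    1.22 -1.12]
p2 10.1083 [-0.46  0.18  1.76  0.    1.2  -2.03]
p3 13.0667 [-0.38  0.36  1.53 -0.    1.26  1.19]
sq p0 5785 z [0.0338 0.0441] rect [0.4807 0.3534] [95.2 84.9] 4.8 circ [0.4803 0.3534] 61.8
sq p1 6202 z [0.0336 0.0439] rect [0.4799 0.3531] [95.1 84.8] 4.4 circ [0.48   0.3531] 61.6
bsq p0 2751 z [0.0117 0.0163] rect [0.4805 0.3536] [115.9 115.8] 4.9 circ [0.4802 0.3537] 80.9
bsq p1 3027 z [0.0115 0.0156] rect [0.4799 0.3533] [115.8 116. ] 4.9 circ [0.4802 0.3536] 80.7
rb p0 5078 z [0.0341 0.0468] rect [0.516  0.1868] [90.5 90. ] 90.0 circ [0.5159 0.1865] 45.7
rb p1 4776 z [0.0339 0.0466] rect [0.5155 0.1862] [90.5 90. ] 90.0 circ [0.5158 0.1863] 46.0
rb p2 3230 z [0.0333 0.0458] rect [0.5196 0.1683] [91.2 58. ] 13.4 circ [0.5162 0.1841] 45.9
rb p3 2569 z [0.0334 0.044 ] rect [0.5116 0.1625] [44.9 90.4] 77.7 circ [0.5158 0.1815] 45.2
slab p2 1475 z [0.0877 0.0948] rect [ 0.4602 -0.3248] [24. 58.] 5.3 circ [ 0.4597 -0.3247] 29.9
slab p3 917 z [0.088  0.0953] rect [ 0.4613 -0.3288] [23.8 48.4] 5.4 circ
[... 427 characters left out ...]
 0.0516] rect [ 0.4551 -0.1617] [62.1 67.9] 85.7 circ [ 0.4556 -0.1619] 43.5
ring p2 1365 z [0.0747 0.0808] rect [ 0.5604 -0.1876] [55.8 59. ] 7.4 circ [ 0.5621 -0.1874] 30.0
ring p3 1556 z [0.0748 0.0812] rect [ 0.562 -0.187] [59. 59.] 90.0 circ [ 0.5621 -0.1871] 30.1
rc p2 365 z [0.0494 0.0513] rect [ 0.5617 -0.3493] [19.1 55.4] 38.8 circ [ 0.5672 -0.3448] 27.7
rc p3 1432 z [0.0496 0.0516] rect [ 0.58   -0.3341] [64.4 65. ] 81.3 circ [ 0.5803 -0.3346] 33.2
p0 61 [-0.0214  0.0179]
p0 57 [-0.0214 -0.018 ]
p0 344 [ 0.0014 -0.0002]
p0 72 [0.0215 0.0162]
p0 53 [ 0.0217 -0.0162]
p1 60 [-0.0222  0.0175]
p1 64 [-0.0218 -0.0181]
p1 340 [ 0.0008 -0.0003]
p1 53 [0.0209 0.0156]
p1 57 [ 0.0212 -0.0164]
```

View pics/m2.png

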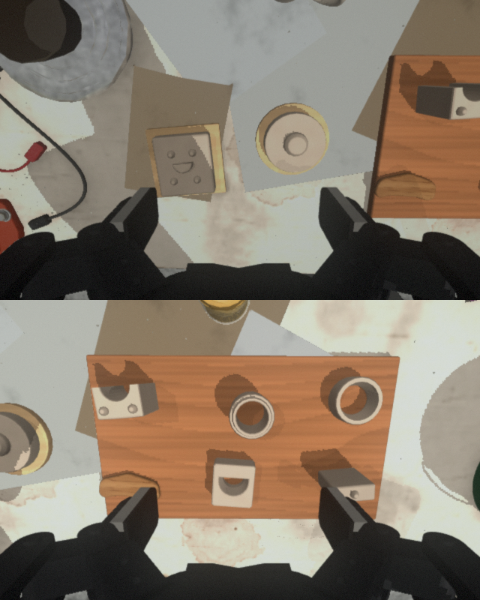

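```bash
cat >> h.py <<'E'
BASE=(.4802,.3536,.0847); ZT=.30
def onbase(x,y=0):
    c,s=np.cos(BASE[2]),np.sin(BASE[2]); return (BASE[0]+c*x-s*y,BASE[1]+s*x+c*y,BASE[2])
def pick(x,y,a,h,squeeze=60):
    z=.018+h+.003
    r.move_to([x,y,ZT],q(a)); r.move_linear([x,y,z+.03],vel=.3); r.move_linear([x,y,z],vel=.08)
    r.set_gripper(0.0,squeeze); print("grip",round(r.current_opening(),3),np.round(r.current_finger_force(),1),np.round(r.current_contact_force(),1))
    r.move_linear([x,y,z+.03],vel=.08); r.move_linear([x,y,ZT],vel=.3); print("lift",round(r.current_opening(),3),np.round(r.current_contact_force(),1),r.current_t())
def lower(x,y,zu,h,thr=6,over=.0015):
    "step down to underside height zu; returns (height error mm, force change)"
    z=zu+h+.003; cz=r.current_tool_pos()[2]
    r.sleep(.15); f0=np.array(r.current_contact_force()); log=[]
    t=cz
    while t>z-over:
        t-=.001; r.move_linear([x,y,t],vel=.04); df=np.array(r.current_contact_force())-f0
        log.append((round((t-z)*1000,1),*np.round(df,1)))
        if abs(df[2])>thr: break
    print("lower",log[-4:],"TCP",np.round(r.current_tool_pos(),4),r.current_t()); return (t-z)*1000,df
def carry(x,y,a,zu,h,above=.013):
    z=zu+h+.003
    r.move_linear([x,y,ZT],q(a),vel=.35); r.move_linear([x,y,z+above+.02],vel=.2); r.move_linear([x,y,z+above],vel=.06)
def release(x,y):
    r.set_gripper(1.0); p=r.current_tool_pos(); r.move_linear([x,y,p[2]+.04],vel=.1); r.move_linear([x,y,ZT],vel=.35); print("free",r.current_t())
E
python3 - <<'E'
from h import *
h=.045; pick(.4604,-.3242,.097,h)
x,y,a=onbase(.021); carry(x,y,a,.034,h); e,_=lower(x,y,.034,h)
if e<2: release(x,y)
E
```

```text
grip 0.668 64.4 [0.  0.4 4.9]
lift 0.67 [-0.8 -0.  -2.1] 16.9
lower [(np.float64(2.7), np.float64(-0.2), np.float64(0.1), np.float64(1.4)), (np.float64(1.7), np.float64(0.0), np.float64(0.1), np.float64(0.1)), (np.float64(0.7), np.float64(-0.7), np.float64(0.2), np.float64(0.6)), (np.float64(-0.3), np.float64(-3.8), np.float64(-2.2), np.float64(11.3))] TCP [0.5012 0.3554 0.0826] 23.95
free 25.5583
```

The slab seated at the expected height. Next is the block.

```bash
python3 - <<'E'
from h import *
h=.045; pick(.5819,-.0212,.082,h)
x,y,a=onbase(-.013); carry(x,y,a,.034,h); e,_=lower(x,y,.034,h)
if e<2:
    release(x,y); x,y,a=onbase(.03); r.move_to([x+.03,y,.3],q(a)); r.sleep(.2); shot("b1")
    import fit
    P=fit.band(cloud(dict(np.load("b1.npz"))),BASE[:2],.08,.098,.108); C,s,an,*_=fit.rect(P)
    print(np.round(C,4),s,an,np.percentile(P[:,2],[5,50,95]),"expect",onbase(0))
    im=cv2.imread("pics/b1.png"); cv2.imwrite("pics/b1c.png",im[60:320,150:500])
E
```

```text
grip 0.669 64.7 [-1.  -0.2  4.3]
lift 0.675 [ 0.1  0.2 -2.9] 30.0833
lower [(np.float64(2.7), np.float64(1.2), np.float64(1.0), np.float64(-1.5)), (np.float64(1.7), np.float64(1.0), np.float64(-0.1), np.float64(-0.7)), (np.float64(0.7), np.float64(-0.2), np.float64(1.1), np.float64(-1.0)), (np.float64(-0.3), np.float64(-2.9), np.float64(-1.5), np.float64(8.9))] TCP [0.4673 0.3525 0.0825] 36.3083
free 37.9167
[0.4807 0.354 ] [65.1709671  58.15349579] 4.666858196258545 [0.10082837 0.10372972 0.10527562] expect (np.float64(0.4802), np.float64(0.3536), 0.0847)
```

Slab and block are level and together (65 x 58 mm, top at 104 mm). Next is the collar.

```bash
python3 - <<'E'
from h import *
h=.024; pick(.4549,-.1618,-.075,h)
x,y,a=onbase(0); carry(x,y,a,.104,h); e,_=lower(x,y,.104,h)
if e<2: release(x,y)
E
```

```text
grip 0.715 65.7 [-2.2  0.9  7.8]
lift 0.713 [-0.4 -0.3 -2.6] 43.675
lower [(np.float64(2.8), np.float64(-0.5), np.float64(-0.0), np.float64(-0.1)), (np.float64(1.8), np.float64(-0.6), np.float64(-0.3), np.float64(-0.2)), (np.float64(0.8), np.float64(-0.2), np.float64(-0.0), np.float64(1.7)), (np.float64(-0.2), np.float64(-2.2), np.float64(-2.0), np.float64(11.7))] TCP [0.4805 0.3537 0.1318] 50.0167
free 51.4583
```

```bash
python3 - <<'E'
from h import *
h=.036; pick(.5621,-.1873,0.,h); x,y=.5158,.1864
carry(x,y,0.,.034,h,.018); e,_=lower(x,y,.034,h)
if e<2:
    release(x,y); h=.024; pick(.58,-.3343,0.,h)
    carry(x,y,0.,.09,h,.013); e,_=lower(x,y,.09,h)
    if e<2: release(x,y)
E
```

```text
grip 0.688 64.8 [-1.6  1.8  4.8]
lift 0.688 [-0.6 -0.6 -2.9] 56.575
lower [(np.float64(2.7), np.float64(0.3), np.float64(-0.4), np.float64(0.4)), (np.float64(1.7), np.float64(-0.2), np.float64(-0.8), np.float64(1.0)), (np.float64(0.7), np.float64(-0.6), np.float64(-1.2), np.float64(3.6)), (np.float64(-0.3), np.float64(-6.3), np.float64(-2.0), np.float64(18.0))] TCP [0.516  0.1864 0.0738] 64.025
free 65.65
grip 0.745 66.5 [-0.1 -0.1  5.3]
lift 0.738 [-0.4 -0.3 -1.8] 70.7333
lower [(np.float64(2.8), np.float64(0.5), np.float64(-0.4), np.float64(0.7)), (np.float64(1.8), np.float64(0.6), np.float64(-0.3), np.float64(0.3)), (np.float64(0.8), np.float64(0.6), np.float64(0.5), np.float64(2.4)), (np.float64(-0.2), np.float64(-3.4), np.float64(-1.7), np.float64(14.3))] TCP [0.516  0.1864 0.1178] 77.1667
free 78.6333
```

Now verify everything from two opposite views.

```bash
python3 - <<'E'
from h import *
import fit
for n,(x,y,a) in dict(v1=(.45,.27,np.pi),v0=(.55,.27,0)).items():
    r.move_to([x,y,.36],q(a)); r.sleep(.3); C=cloud(shot(n))
    for m,(c,rad,z0,z1) in dict(sc=(BASE,.06,.129,.145),rc=((.5158,.1864),.05,.115,.13)).items():
        P=fit.band(C,c,rad,z0,z1); k,s,an,cc,rr=fit.rect(P)
        A=np.c_[P[:,:2]-P[:,:2].mean(0),np.ones(len(P))]; g=np.linalg.lstsq(A,P[:,2],rcond=None)[0]
        print(n,m,np.median(P[:,2]),k,s,an,cc,rr,"slope",g[:2])
d=optics.get_image("side"); cv2.imwrite("pics/side1.png",cv2.resize(d["pixels"][120:340,180:450,::-1],(800,650))[:600]); print(r.current_t())
E
```

```text
v1 sc 0.13530758494927364 [0.47999462 0.35296783] [68.02420044 61.23601913] 4.5377726554870605 [0.47979542 0.3531186 ] 43.57510757446289 slope [0.00069355 0.00142987]
v1 rc 0.12117326434362496 [0.5155 0.1865] [65. 65.] 90.0 [0.51561477 0.18655593] 32.922943115234375 slope [-0.00620257  0.00211208]
v0 sc 0.13555978279153608 [0.48056503 0.35349129] [68.13587952 61.77349091] 4.899092674255371 [0.48108253 0.35336013] 43.88149642944336 slope [-0.0056165   0.00217924]
v0 rc 0.12139326257085642 [0.51633109 0.18701352] [65.16636658 64.75046539] 81.02737426757812 [0.51616809 0.18666652] 33.118560791015625 slope [0.00605054 0.00425272]
84.475
```

View pics/side1.png

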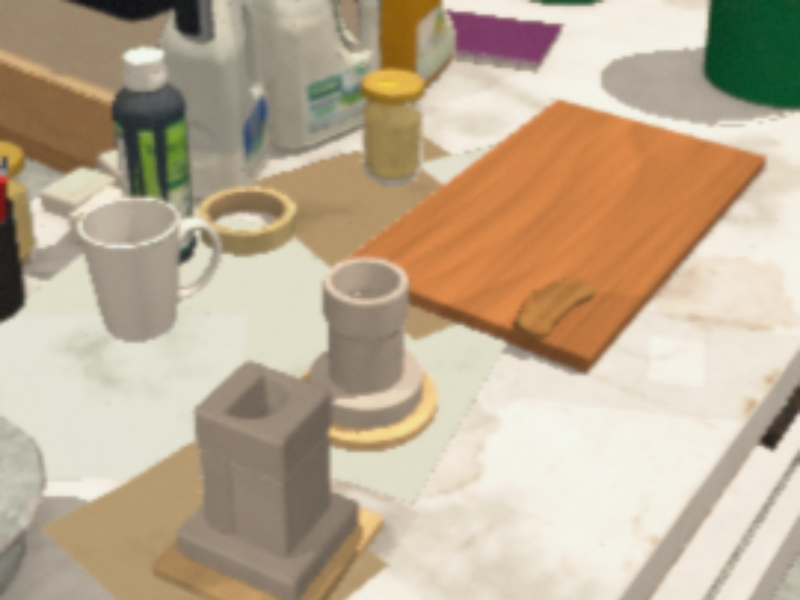

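Both moulds stand closed, the square one at (265,465) and the round one at (365,335). Tops are at 135.5 and 121.3 mm and centred within 1 mm. The mug, jar and rib are where they were.

```bash
python3 -c "
from cell import r
print(r.hand_in())"
```

```text
the job is handed in; nothing more can be done
None
```

Both moulds are closed and the job is handed in at about 85 s of the 128 s allowed; my last camera check put both collars within 1 mm of centre and at full seating height, and the mug, jar and rib looked unmoved, but the hand-in returned no verdict.

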